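# Feed the slicer's food holder along its rail with the push stick

### The job

Pick up the wooden push stick and use it, never the hand, to press the slicer's grey food holder flat against the raised black guide rail while it is still on the near half of the slicer, then feed it forward without lifting it, kept against the rail all the way, until it meets the stop at the far end. Then set the push stick down flat, on the slicer or the worktop, and leave the food holder lying squarely against rail and stop.

Things in the scene. Friction and masses are not known exactly. Their poses are not given: they have to be found in the camera images.
- slicer: Slicer board right of the scale, fixed. Aluminium deck 300 (x) by 150 mm (y), top 16 mm above the worktop, flush dark blade strip. Black guide rail along the left edge: inner face y = +55 mm; black stop at the far end: near face x = +130 mm; both 36 mm high from the worktop. Near end and right side open. Origin: on the worktop under the deck's middle; x along the rail to the stop, y to the rail.
- home (a point): Point on the deck top where the food holder's origin lies when the holder touches both rail and stop: 85 mm along x and 20 mm along y from the slicer's origin, 16 mm up. Axes as the slicer's.
- sled: Food holder: loose plain grey block with stepped top, 90 (x) by 70 (y) by 36 mm high (lower 24 mm full size, the step 70 x 50 mm), 0.2 to 0.4 kg. Starts on the near half of the deck, 15 to 50 mm off the rail, turned up to 10 degrees. Origin: centre of the underside; x along its length to the stop, y to the rail.
- push_stick: Wooden push stick, loose, 0.16 kg, on the worktop left of the scale: a straight upright bar 24 mm thick (y), grip part 62 mm high from x = -45 to +35 mm, lower 30 mm from x = -65 mm to the nose. Grip it across the 24 mm at x = 0, grasp point 48 mm above the underside (keep fingers above its 30 mm high heel). Origin: on the underside below that grip; x to the nose, y to the heel's long side.
- nose (a point): Inner corner of the push stick's L-shaped nose, on the underside, x = +50, y = -2 mm from the stick's origin; axes as the stick's. The heel's flat pushing face runs from here 42 mm to +y, the 10 mm thick wing 67 mm ahead to +x; both 30 mm high. The nose takes the food holder's near right corner, heel behind and wing along its right side, so it can press to the rail and push at once.

How it is judged (in metres and radians):
On the way, in this order (a step that is already met when the one before it is completed fails the run):
1. the food holder is pressed against the rail with the push stick, still on the near half of the slicer (y of sled in the frame of home above -0.01 m and angle between the x axis of sled and the x axis of slicer, either way round below 0.17 rad and contact force between push_stick and sled above 0.1 N and x of sled in the frame of home below -0.075 m), for 0.05 s.
2. the push stick feeds the food holder along the rail past the middle (y of sled in the frame of home above -0.01 m and angle between the x axis of sled and the x axis of slicer, either way round below 0.17 rad and contact force between push_stick and sled above 0.1 N and x of sled in the frame of home above -0.07 m), for 0.05 s.
3. the food holder, at the rail, has been brought to the stop (y of sled in the frame of home above -0.01 m and angle between the x axis of sled and the x axis of slicer, either way round below 0.17 rad and x of sled in the frame of home above -0.012 m), for 0.1 s.
At the end, for the whole second after the job is handed in: The food holder lies flat on the deck within 12 mm of the stop and 10 mm of the rail, in line with the rail within 10 degrees; the push stick stands flat on its underside on the slicer or the worktop; both are at rest (all of step 3 and angle between sled's own z axis and vertical below 0.15 rad and z of sled in the frame of home below 0.008 m and linear speed of each of sled, push_stick below 0.02 m/s and angle between push_stick's own z axis and vertical below 0.2 rad and height (world z) of push_stick between -0.01 and 0.025 m); the robot touches nothing.
It fails at once if the food holder is away from the rail (more than 15 mm, or turned more than 14 degrees) beyond the near half (x of sled in the frame of home above -0.075 m and (y of sled in the frame of home below -0.015 m or angle between the x axis of sled and the x axis of slicer, either way round above 0.25 rad)).
It fails at once if the hand touches the food holder (contact force between any of the fingers, the arm and sled above 0.5 N).
It fails at once if the food holder is lifted or tipped (z of sled in the frame of home above 0.02 m or angle between sled's own z axis and vertical above 0.35 rad).
It also fails if it takes over 58 s, if anything falls off the work surface, if the arm or the gripper's body presses on something with over 40 N, if the wrist force passes 120 N, or if a joint passes its speed limit or range.

### The arm

A 6-joint arm with a two-finger parallel gripper is mounted at the origin on a cart in front of the work surface, level with it; the furniture and walls round the work are solid. World frame = base frame: x ahead of the robot, y to its left, z up, the work surface at z = 0. Lengths are in mm, angles in rad, forces in N, time in s.
With the tool pointing down it reaches from about 350 to 875 mm from the base axis. Payload 4.2 kg.
Tool frame: the origin (TCP) lies at the very end of the fingers, on their centre line; the grasp point (between the pads) lies 19 mm behind it; z points along the fingers, y is the direction in which the jaws open and shut (so a half turn about z gives the same grasp; the last joint's range is limited). The gripper opens to 85 mm and grips with 20 to 120 N. Pads are 22 mm wide; open, the fingers measure 114 mm over their backs; the gripper's body (76 mm by 85 mm) begins 54 mm behind the grasp point. The pads swing forward as they close: fully open they stand 13 mm farther back than shut.
Start: joints at [1.449, 0.385, 0.008, 0, -1.194, -0.259], TCP at [232.256, 580.221, 231.312] pointing down, gripper open.
Joint ranges: [-3.14, 3.14], [-1.21, 2.06], [-1.07, 1.41], [-3.16, 2.05], [-2.99, -0.16], [-3.1, 3.1]. Speed limits (rad/s): [2.79, 2.79, 3.14, 3.14, 3.14, 3.14].

### API

Orientations are given as a unit quaternion [w, x, y, z].
In Python, from cell import manip, capture, get_calibration, job gives the robot as it stands.
- The arm moves only by the tool drive_tool, never from a script. Its argument "commands" is a list that holds one entry, the list of rows, each a list of 4 numbers: the shift along the tool's x, y, z in mm, then the turn about the tool's z in rad. A call has exactly 10 rows; each row is the pose to reach, as a shift and turn from the pose measured when the call began, along the tool's axes at that moment; what a row does not reach only later rows make up. A row lasts 1/8 s, in which the tool goes at most 62.5 mm and 10.7 degrees, less where a joint would pass 70% of its speed; a pose out of reach is approached as far as the arm can. A call with a gripper value outside its range is refused whole. "grip" is the opening, from 0 (shut) to 1 (fully open), set as the call begins (left out, the last holds). The fingers move at their own pace and stop on an object; "force" is the grip in N (left out, the last holds). Time passes only in rows, so rows that repeat a pose let the fingers close, or fill a call up. It gives the time, the measured TCP pose, the force and the opening at its end, in the units of the state.
- manip.observe(): the state, without advancing time (a new reading comes with each control period).
- capture(name): name is "scene" or "side" or "wrist"; returns the picture (480x640x3 uint8, red, green, blue); there is no depth.
- get_calibration(name): a dict with "mtx" (3x3 intrinsics, pixels), "k1" (the pictures are not rectified: a ray, as slopes to the right and down, at radius r is drawn at 1 + k1 r^2 times it, then the intrinsics apply), "R" (3x3) and "t" (3): a world point X has camera coordinates R X + t. Camera axes: x right, y down, z forward; pixel columns grow to the right and rows downward; lengths in mm; the calibration is good to about 2 mm. A picture is of the moment at which its call begins: read the wrist's pose just before it. get_calibration takes no time and is no camera call; for the wrist camera it gives the pose at the moment of the call.
- job.close_job(): hands the job in, once; it reports no verdict.
The state is a dict: "clock": time; "joint_pos": joint angles; "joint_vel": joint speeds; "joint_efforts": joint torques, N m; "ee_pos": TCP position; "eef_rot": TCP orientation; "ft_force": force on the tool from outside, world axes, zero at the start; "ft_torque": the same for the moment, N m; "grip_width": opening from 0.0 (shut) to 1.0 (fully open).
Only numpy, scipy, OpenCV 4.12 (cv2) and the standard library are available. Lean on these libraries where they do the work, as an engineer would, in place of code of your own. Each camera call takes 0.05 s, during which the arm holds its last target. There are 200 camera calls.

## Working session

There is one attempt and no reset: what is moved stays moved. The work goes in short steps, Python scripts to look and compute and a tool call to move; the robot and the scene stay as the last step left them, time stands still between calls to the robot, and variables do not carry over. Pictures are saved under pics/ and viewed, about 8 in all and at most 12, crops included, and the job is handed in when it is done.

Besides the shell and the picture viewer there is one more tool, called after "Emit:" by a JSON object that holds its "op" and its "data", one argument or row to a line. drive_tool: Moves the arm, as the interface text tells. Its arguments: {"type":"object","properties":{"commands":{"type":"array","items":{"type":"array","items":{"type":"array","items":{"type":"number"}}}},"grip":{"type":"number"},"force":{"type":"number"}},"required":["commands"]}

```bash
ls; mkdir -p pics; python3 - <<'E'
from cell import manip,capture,get_calibration
import cv2
s=manip.observe();print(s)
for n in("scene","side"):
    im=capture(n);cv2.imwrite(f"pics/{n}0.png",im[:,:,::-1]);c=get_calibration(n);print(n,c)
E
```

```text
pics
{'clock': 0.0, 'joint_pos': array([ 1.44861831e+00,  3.85533988e-01,  6.67118110e-03, -5.27309942e-04,
       -1.19398292e+00, -2.58599588e-01]), 'joint_vel': array([ 0.00073809,  0.00112939, -0.00034207,  0.00155667, -0.00090521,
        0.00055656]), 'joint_efforts': array([ 4.16091889e-04, -3.92291021e+01,  1.88401705e+01,  4.18638468e+00,
       -4.69400460e-03, -4.87564922e-08]), 'ee_pos': array([232.03694754, 579.72222125, 230.24874298]), 'eef_rot': array([ 1.03902148e-03,  9.81911776e-01, -1.89336090e-01, -1.74646503e-04]), 'ft_force': array([ 0.61435675,  0.61116577, -0.09308156]), 'ft_torque': array([-0.04507326,  0.02072463, -0.03093434]), 'grip_width': 1.0010806348841077}
scene {'mtx': array([[517.42939617,   0.        , 322.93019817],
       [  0.        , 517.42939617, 235.32359256],
       [  0.        ,   0.        ,   1.        ]]), 'k1': -0.1442306385220786, 'R': array([[ 0.41905403, -0.90779573, -0.01733897],
       [-0.58523942, -0.2554577 , -0.76956883],
       [ 0.69418192,  0.33263837, -0.63832843]]), 't': array([-277.20418705,  334.87006357,  815.77990195])}
side {'mtx': array([[444.13268566,   0.        , 317.04919683],
       [  0.        , 444.13268566, 239.24210602],
       [  0.        ,   0.        ,   1.        ]]), 'k1': -0.050895327344584046, 'R': array([[ 0.92323702, -0.38399505, -0.01346119],
       [-0.23413985, -0.5344721 , -0.8121072 ],
       [ 0.30465052,  0.75291923, -0.58335297]]), 't': array([-516.37633502,  138.86513812, 1019.0233062 ])}
```

View pics/scene0.png

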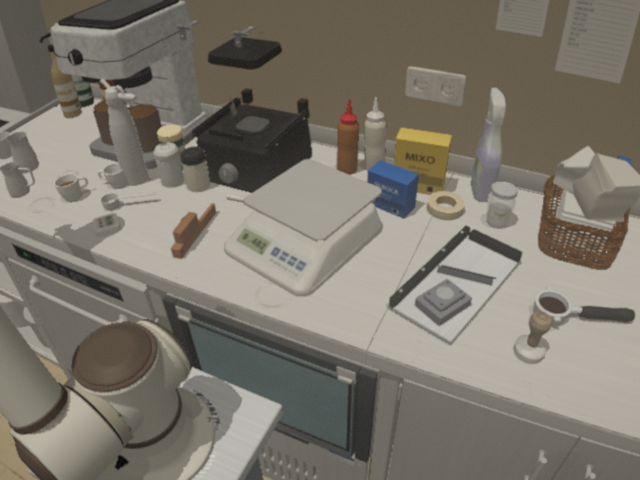

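View pics/side0.png

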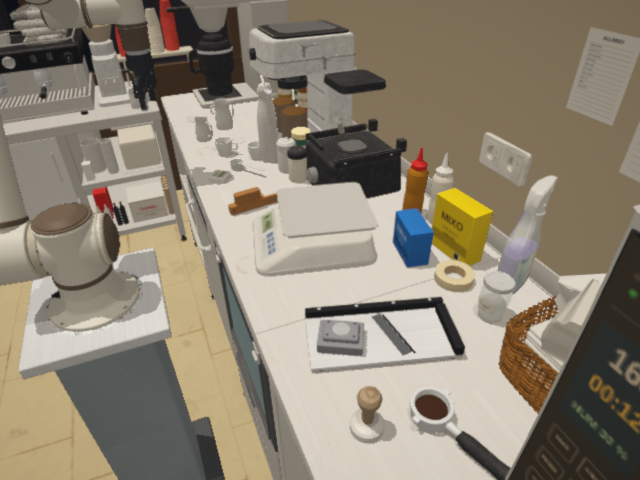

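The scene view shows the stick at about (195,230) and the slicer at about (455,285), with the sled at (443,299). The side view shows the slicer at (385,335) and the stick at (255,203). I'll zoom in for the corners.

```bash
cat > h.py <<'E'
import numpy as np,cv2
from cell import manip,capture,get_calibration
def ray(c,uv):
    K=c["mtx"];x=(uv[0]-K[0,2])/K[0,0];y=(uv[1]-K[1,2])/K[1,1]
    d=np.array([x,y]);u=d.copy()
    for _ in range(20):u=d/(1+c["k1"]*(u@u))
    R=np.array(c["R"]);return -R.T@np.array(c["t"]),R.T@np.array([u[0],u[1],1])
def onz(c,uv,z):
    o,d=ray(c,uv);return o+d*(z-o[2])/d[2]
def proj(c,X):
    p=np.array(c["R"])@np.array(X)+c["t"];s=p[:2]/p[2];s=s*(1+c["k1"]*(s@s));K=c["mtx"]
    return s*[K[0,0],K[1,1]]+[K[0,2],K[1,2]]
E
python3 - <<'E'
import cv2,numpy as np
a=cv2.imread("pics/scene0.png");b=cv2.imread("pics/side0.png")
r=lambda i,x,y,w,h:cv2.resize(i[y:y+h,x:x+w],(400,300),interpolation=cv2.INTER_CUBIC)
cv2.imwrite("pics/crop0.png",np.vstack([np.hstack([r(a,380,225,160,120),r(b,300,280,180,135)]),np.hstack([r(a,155,195,80,60),r(b,215,175,80,60)])]))
E
```

```text
(no output)
```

View pics/crop0.png

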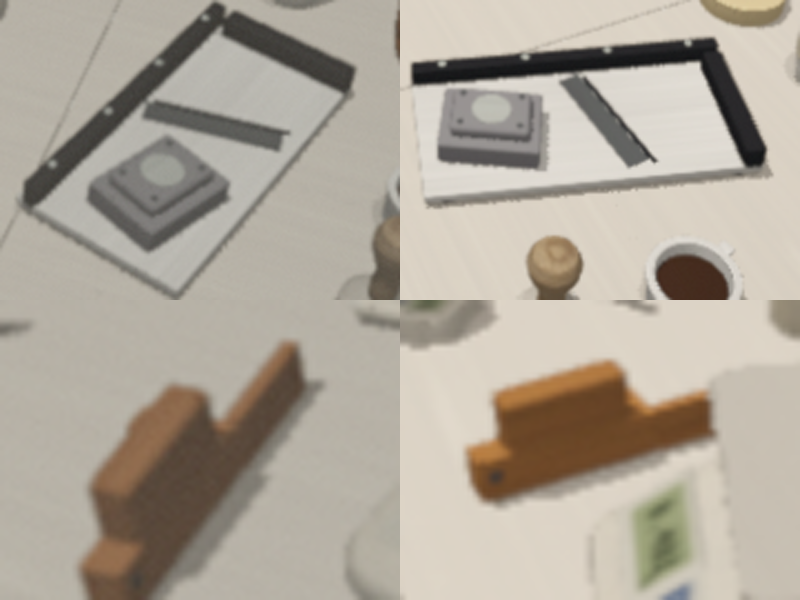

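```bash
python3 - <<'E'
from h import *
np.set_printoptions(precision=1,suppress=True)
S=get_calibration("scene");D=get_calibration("side")
sc=lambda x,y:(380+.4*x,225+.4*y); sd=lambda x,y:(300+.45*(x-400),280+.45*y)
for n,c,p,z in [("nr",D,sd(427,197),16),("rail near in",D,sd(414,84),16),("rail-stop",D,sd(703,62),16),("stop r",D,sd(748,163),16),
 ("stop r",S,sc(350,94),16),("nr",S,sc(178,290),16),("circ",D,sd(490,107),52),("circ",S,sc(163,169),52)]:print(n,onz(c,p,z))
g=np.array([onz(S,(155+.2*x,195+.2*(y-300)),62) for x,y in[(93,487),(128,500),(208,395),(172,385)]]);print(g,g.mean(0))
g=np.array([onz(D,(215+.2*(x-400),175+.2*(y-300)),62) for x,y in[(496,395),(500,410),(628,377),(615,362)]]);print(g,g.mean(0))
print(onz(S,(155+.2*290,195+.2*42),30),onz(S,(155+.2*85,195+.2*265),30))
E
```

```text
nr [ 387.1 -390.5   16. ]
rail near in [ 425.5 -262.9   16. ]
rail-stop [ 695.4 -348.    16. ]
stop r [ 658.9 -468.8   16. ]
stop r [ 657.2 -475.8   16. ]
nr [ 386.4 -389.2   16. ]
circ [ 464.8 -348.6   52. ]
circ [ 467.7 -350.9   52. ]
[[396.6 240.8  62. ]
 [395.6 220.6  62. ]
 [473.1 232.6  62. ]
 [472.7 253.   62. ]] [434.5 236.7  62. ]
[[398.7 235.8  62. ]
 [396.6 218.   62. ]
 [474.9 224.8  62. ]
 [473.  245.3  62. ]] [435.8 231.   62. ]
[558.  250.4  30. ] [379.5 240.3  30. ]
```

Emit:
{"op": "drive_tool", "data": {
  "commands": [
    [[40, 30, 0, -0.06], [80, 60, 0, -0.12], [120, 90, 0, -0.19], [160, 120, 0, -0.26], [200, 150, 0, -0.32], [240, 180, 0, -0.39], [280, 212, 0, -0.45], [321, 243, 0, -0.51], [321, 243, 0, -0.51], [321, 243, 0, -0.51]]
  ],
  "grip": 0.65
}}

```text
clock: 1.35
ee_pos: [439.6, 234.8, 230.6]
eef_rot: [0.001, 0.998, 0.064, -0.001]
ft_force: [0.2, 0.4, 0.8]
grip_width: 0.65
```

```bash
cat >> h.py <<'E'
def pose():
    s=manip.observe();w,x,y,z=s["eef_rot"];from scipy.spatial.transform import Rotation as Ro
    return s,Ro.from_quat([x,y,z,w]).as_matrix()
def go(X,yaw):
    """tool-frame shift and turn to reach world TCP X with tool-x at yaw (rad)"""
    s,R=pose();y0=np.arctan2(R[1,0],R[0,0]);print("t%.1f"%s["clock"],s["ee_pos"].round(1),"yaw",y0.round(3),"w",round(s["grip_width"],2),"F",s["ft_force"].round(1),"tilt",R[2].round(3))
    print("shift",(R.T@(np.array(X)-s["ee_pos"])).round(1),"turn",round(-(yaw-y0),3))
E
python3 - <<'E'
from h import *
go([440,234.5,30],.13);print(manip.observe()["joint_pos"])
im=capture("wrist");c=get_calibration("wrist");cv2.imwrite("pics/w1.png",im[:,:,::-1])
ex=np.array([np.cos(.13),np.sin(.13),0]);ey=np.array([-ex[1],ex[0],0]);o=np.array([440,234.5,0])
for n,x,y,z in[("gripback",-45,0,62),("gripfront",35,0,62),("nosein",50,-2,30),("tip",117,-2,30),("heelend",50,40,30)]:print(n,proj(c,o+x*ex+y*ey+[0,0,z]).round())
E
```

```text
t1.4 [439.6 234.8 230.6] yaw 0.128 w 0.65 F [0.2 0.4 0.8] tilt [-0.001  0.002 -1.   ]
shift [ 6.000e-01 -1.000e-01  2.006e+02] turn -0.002
[ 8.17284688e-01  1.70021595e-01 -2.95048933e-01  6.29537677e-04
 -1.10790657e+00  8.81394900e-01]
gripback [323. 274.]
gripfront [323. 171.]
nosein [325. 148.]
tip [326.  60.]
heelend [273. 149.]
```

View pics/w1.png

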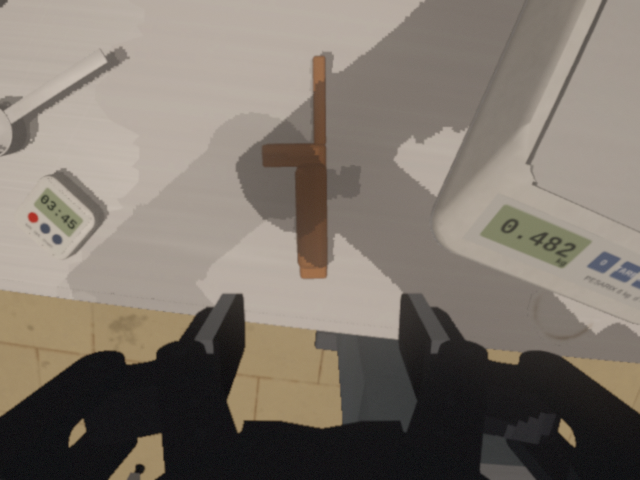

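The wrist view shows the stick as a T/L shape: wing tip at (320,57), inner corner near (314,145), heel end at (263,150) and grip from (312,165) to (314,270). That is about 8 mm left of the prediction, so I'll measure it properly.

```bash
python3 - <<'E'
from h import *
c=get_calibration("wrist");im=cv2.imread("pics/w1.png");h=cv2.cvtColor(im,cv2.COLOR_BGR2HSV)
m=((h[...,0]<16)&(h[...,1]>110)).astype(np.uint8)[:290];m[:, :240]=0;m[:,345:]=0
for r in(60,80,100,120,140,150,155,180,200,220,240,260,270,275):
    x=np.where(m[r])[0];print(r,x.min() if len(x) else 0,x.max() if len(x) else 0,len(x))
P=lambda u,v,z:onz(c,(u,v),z)[:2]
def rng(r):x=np.where(m[r])[0];return x.min(),x.max()+1
a=[P(rng(r)[0],r,30) for r in(62,138)];print("wing inner",a,np.arctan2(*(a[0]-a[1])[::-1]))
b=[P(rng(r)[1],r,30) for r in(62,138)];print("wing outer",b,np.arctan2(*(b[0]-b[1])[::-1]))
g=[P(sum(rng(r))/2,r,62) for r in(180,250)];print("grip",g,np.arctan2(*(g[1]-g[0])[::-1]))
y=np.where(m[:,285])[0];print("heel col285",y.min(),y.max(),P(285,y.min(),30))
y=np.where(m[:,320])[0];print("tip",y.min(),y.max(),P(320,y.min(),30))
E
```

```text
60 314 323 10
80 314 323 10
100 316 323 8
120 315 324 10
140 315 324 10
150 268 324 49
155 270 324 42
180 297 325 29
200 298 325 28
220 303 325 15
240 300 325 24
260 299 321 19
270 301 325 25
275 301 325 25
wing inner [array([553.62384089, 256.34810699]), array([496.86854423, 248.3591811 ])] 0.13984212352209704
wing outer [array([554.71756874, 247.97675981]), array([497.89788345, 240.46192083])] 0.13149450570726567
grip [array([467.15216132, 246.79506993]), array([414.05028992, 237.47077061])] -2.967771987371791
heel col285 148 164 [486.02337515 271.2031171 ]
tip 57 277 [557.83696863 252.25127352]
```

Emit:
{"op": "drive_tool", "data": {
  "commands": [
    [[2, -8.5, 25, -0.01], [2, -8.5, 60, -0.01], [2, -8.5, 100, -0.01], [2, -8.5, 140, -0.01], [2, -8.5, 170, -0.01], [2, -8.5, 190, -0.01], [2, -8.5, 200.5, -0.01], [2, -8.5, 200.5, -0.01], [2, -8.5, 200.5, -0.01], [2, -8.5, 200.5, -0.01]]
  ]
}}

```text
clock: 2.65
ee_pos: [440.5, 244.1, 31.0]
eef_rot: [0.0, 0.998, 0.07, 0.0]
ft_force: [0.3, -0.7, 0.7]
grip_width: 0.65
```

Emit:
{"op": "drive_tool", "data": {
  "commands": [
    [[0, 0, 0, 0], [0, 0, 0, 0], [0, 0, 0, 0], [0, 0, 0, 0], [0, 0, 0, 0], [0, 0, 0, 0], [0, 0, 0, 0], [0, 0, 0, 0], [0, 0, 0, 0], [0, 0, 0, 0]]
  ],
  "grip": 0.0,
  "force": 80
}}

```text
clock: 3.9
ee_pos: [440.9, 244.3, 31.7]
eef_rot: [0.0, 0.998, 0.07, 0.001]
ft_force: [-0.6, -1.7, 5.6]
grip_width: 0.262
```

Emit:
{"op": "drive_tool", "data": {
  "commands": [
    [[0, 0, -10, 0], [0, 0, -30, 0], [0, 0, -60, 0], [0, 0, -100, 0], [0, 0, -150, 0], [0, 0, -170, 0], [0, 0, -170, 0], [0, 0, -170, 0], [0, 0, -170, 0], [0, 0, -170, 0]]
  ]
}}

```text
clock: 5.15
ee_pos: [440.3, 244.0, 200.6]
eef_rot: [0.001, 0.998, 0.07, -0.0]
ft_force: [0.2, 0.4, -1.7]
grip_width: 0.267
```

```bash
python3 - <<'E'
from h import *
th=-.3;ex=np.array([np.cos(th),np.sin(th)]);ey=np.array([-ex[1],ex[0]])
O=np.array([553,-362]);p=O-190*ex-80*ey
print(p);go([*p,200],th);print(manip.observe()["joint_pos"].round(2))
im=capture("wrist");cv2.imwrite("pics/w2.png",im[:,:,::-1])
E
```

```text
[ 347.84445053 -382.27807986]
t5.2 [440.3 244.  200.6] yaw 0.14 w 0.27 F [ 0.2  0.4 -1.7] tilt [-0.001  0.002 -1.   ]
shift [-178.7  607.3    1.6] turn 0.44
[ 0.83  0.21 -0.33  0.   -1.04  0.88]
```

View pics/w2.png

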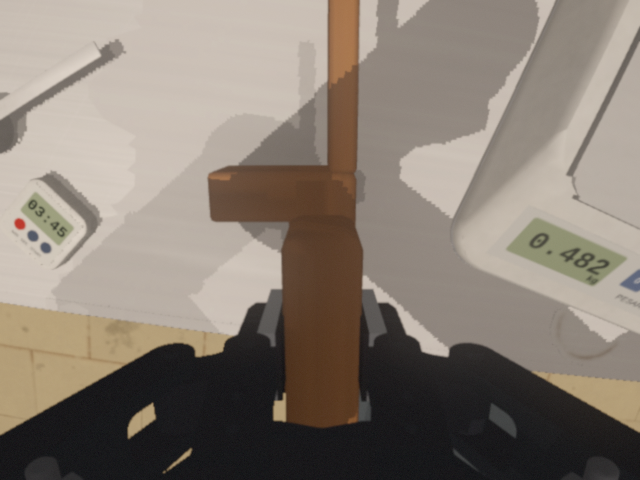

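The stick is held square in the jaws, with the heel face at row ~168, the wing running ahead to (343,0) and no slip visible. Before lowering, I'll check where the tamper is.

```bash
python3 - <<'E'
from h import *
S=get_calibration("scene");D=get_calibration("side")
print(onz(D,(367,432),5),onz(S,(530,349),5),onz(D,(369,395),85))
th=-.3;ex=np.array([np.cos(th),np.sin(th)]);ey=np.array([-ex[1],ex[0]])
O=np.array([553,-362]);p=O-205*ex-75*ey
go([*p,190],th)
E
```

```text
[ 425.53988018 -540.47514922    5.        ] [ 434.28846245 -531.81105635    5.        ] [ 432.21481676 -525.0739627    85.        ]
t5.2 [440.4 244.1 200.9] yaw 0.14 w 0.27 F [ 0.   0.2 -1.5] tilt [-0.     0.001 -1.   ]
shift [-190.4  596.4   11.6] turn 0.44
```

Emit:
{"op": "drive_tool", "data": {
  "commands": [
    [[-5, 25, 0, 0.02], [-20, 65, 0, 0.05], [-35, 110, 0, 0.08], [-50, 158, 0, 0.12], [-66, 207, 0, 0.16], [-81, 255, 0, 0.2], [-97, 303, 0, 0.24], [-112, 350, 0, 0.28], [-124, 390, 0, 0.32], [-130, 410, 0, 0.34]]
  ]
}}

```text
clock: 6.45
ee_pos: [367.1, -182.2, 201.2]
eef_rot: [0.001, 0.995, -0.102, -0.0]
ft_force: [-0.1, -0.0, -1.1]
grip_width: 0.266
```

```bash
python3 - <<'E'
from h import *
th=-.3;ex=np.array([np.cos(th),np.sin(th)]);ey=np.array([-ex[1],ex[0]])
O=np.array([553,-362]);p=O-205*ex-75*ey
go([*p,190],th)
E
```

```text
t6.5 [ 367.1 -182.2  201.2] yaw -0.205 w 0.27 F [-0.1 -0.  -1.1] tilt [-0.     0.001 -1.   ]
shift [  7.4 193.4  11.5] turn 0.095
```

Emit:
{"op": "drive_tool", "data": {
  "commands": [
    [[1, 30, 0, 0.02], [2, 70, 2, 0.04], [4, 110, 4, 0.06], [6, 150, 6, 0.08], [7, 180, 8, 0.095], [7, 193, 11, 0.095], [7, 193, 11, 0.095], [7, 193, 11, 0.095], [7, 193, 11, 0.095], [7, 193, 11, 0.095]]
  ]
}}

```text
clock: 7.7
ee_pos: [335.0, -372.0, 190.7]
eef_rot: [0.001, 0.989, -0.149, 0.0]
ft_force: [-0.8, 0.2, -1.9]
grip_width: 0.266
```

```bash
python3 - <<'E'
from h import *
go([335.0,-373.0,190],-.3)
im=capture("wrist");c=get_calibration("wrist");cv2.imwrite("pics/w3.png",im[:,:,::-1])
import pickle;pickle.dump(c,open("c3.pkl","wb"))
E
```

```text
t7.7 [ 335.  -372.   190.7] yaw -0.298 w 0.27 F [-0.8  0.2 -1.9] tilt [ 0.     0.001 -1.   ]
shift [0.3 0.9 0.7] turn 0.002
```

View pics/w3.png

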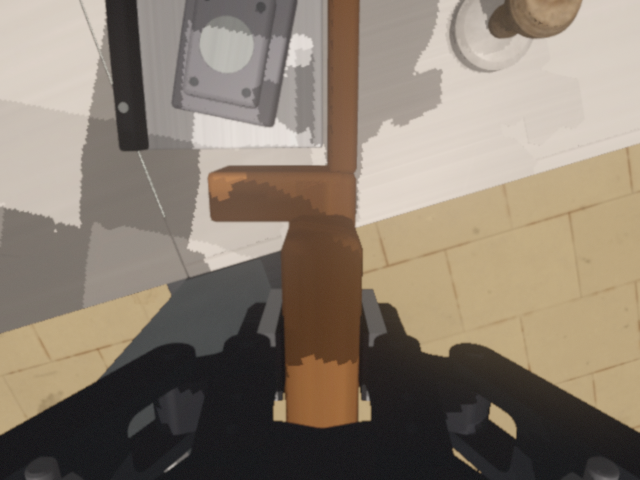

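```bash
python3 - <<'E'
from h import *
import pickle;c=pickle.load(open("c3.pkl","rb"))
np.set_printoptions(precision=1,suppress=True)
for n,u,v,z in[("rail near in",149,149,36),("rail in",134.5,2,36),("deck nr",326,147,16),("circ",227,45,52),("hole nl",194,81,52),("hole nr",246,93,52),("sled nr",272,124,30),("sled nl",174,106,30)]:print(n,onz(c,(u,v),z))
a=onz(c,(149,149),36)-onz(c,(134.5,2),36);print(np.arctan2(-a[1],-a[0]))
b=onz(c,(194,81),52)-onz(c,(246,93),52);print(np.arctan2(-b[0],b[1]))
print(onz(c,(317,0),16)-onz(c,(326,147),16))
E
```

```text
rail near in [ 421.2 -271.4   36. ]
rail in [ 513.4 -297.7   36. ]
deck nr [ 384.5 -390.2   16. ]
circ [ 464.8 -349.4   52. ]
hole nl [ 450.9 -321.9   52. ]
hole nr [ 433.7 -351.3   52. ]
sled nr [ 411.4 -358.7   30. ]
sled nl [ 443.7 -297.2   30. ]
-0.2780112104578871
-0.5284543870872089
[ 98.1 -23.4   0. ]
```

The wrist view shows the rail's near inner corner at (149,149), the sled's circle at (227,45) and its near-right corner at (271,126), turned about 10° clockwise. The wing is clear on the right. Next I'll lower beside the sled.

Emit:
{"op": "drive_tool", "data": {
  "commands": [
    [[0, 0, 25, 0], [0, 0, 55, 0], [0, 0, 85, 0], [0, 0, 110, 0], [0, 0, 128, 0], [0, 0, 138, 0], [0, 0, 140, 0], [0, 0, 140, 0], [0, 0, 140, 0], [0, 0, 140, 0]]
  ]
}}

```text
clock: 9.0
ee_pos: [335.3, -372.5, 51.3]
eef_rot: [0.001, 0.989, -0.149, 0.001]
ft_force: [0.7, -0.1, -0.3]
grip_width: 0.268
```

Emit:
{"op": "drive_tool", "data": {
  "commands": [
    [[2, -2, 0, 0], [4, -4, 0, 0], [6, -7, 0, 0], [8, -10, 0, 0], [9, -13, 0, 0], [9, -15, 0, 0], [9, -16, 0, 0], [9, -17, 0, 0], [9, -17, 0, 0], [9, -17, 0, 0]]
  ]
}}

```text
clock: 10.25
ee_pos: [348.8, -359.0, 51.3]
eef_rot: [0.001, 0.989, -0.149, 0.001]
ft_force: [-0.4, 0.7, -1.5]
grip_width: 0.268
```

```bash
cat >> h.py <<'E'
TH=-.295;OS=np.array([551.5,-363.]);EX=np.array([np.cos(TH),np.sin(TH)]);EY=np.array([-EX[1],EX[0]])
def st():
    s,R=pose();d=s["ee_pos"][:2]-OS;f=s["ft_force"];print("slicer xy",(d@EX).round(1),(d@EY).round(1),"z",s["ee_pos"][2].round(1),"yaw rel",round(np.arctan2(R[1,0],R[0,0])-TH,3),"F",(f[:2]@EX).round(1),(f[:2]@EY).round(1),f[2].round(1),"t",s["clock"])
E
python3 - <<'E'
from h import *
st();im=capture("side");cv2.imwrite("pics/s4.png",cv2.resize(im[280:415,290:470],(720,540),interpolation=cv2.INTER_CUBIC)[:,:,::-1])
E
```

```text
slicer xy -195.1 -55.1 z 51.3 yaw rel -0.004 F -0.6 0.6 -1.5 t 10.25
```

View pics/s4.png

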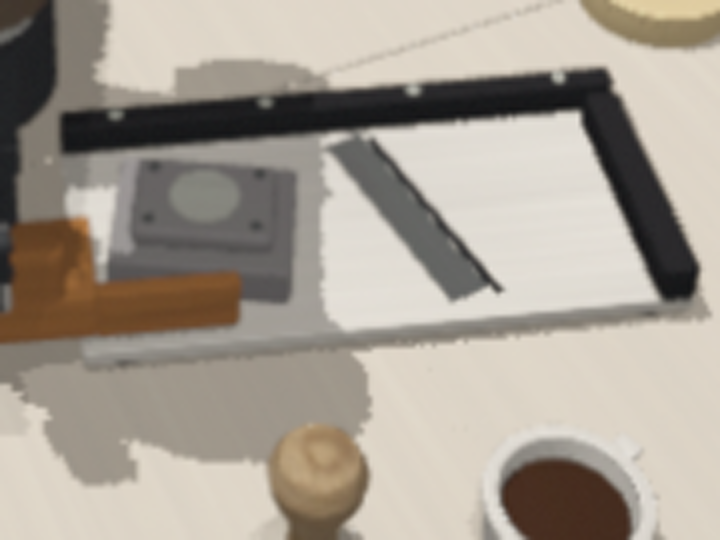

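The side view shows the wing lying along the sled's right side, with its tip at (238,295) just past the sled's middle and the heel behind. I'll press toward the rail.

Emit:
{"op": "drive_tool", "data": {
  "commands": [
    [[0, -4, 0, 0], [0, -8, 0, 0], [0, -12, 0, 0], [0, -16, 0, 0], [0, -20, 0, 0], [0, -24, 0, 0], [0, -28, 0, 0], [0, -31, 0, 0], [0, -34, 0, 0], [0, -35, 0, 0]]
  ]
}}

```text
clock: 11.55
ee_pos: [359.2, -325.4, 51.2]
eef_rot: [0.001, 0.989, -0.149, 0.001]
ft_force: [-0.5, -1.9, -2.0]
grip_width: 0.27
```

```bash
python3 - <<'E'
from h import *
st();c=get_calibration("wrist");im=capture("wrist");cv2.imwrite("pics/w5.png",im[:,:,::-1])
E
```

```text
slicer xy -194.9 -19.9 z 51.2 yaw rel -0.003 F 0.0 -1.9 -2.0 t 11.55
```

View pics/w5.png

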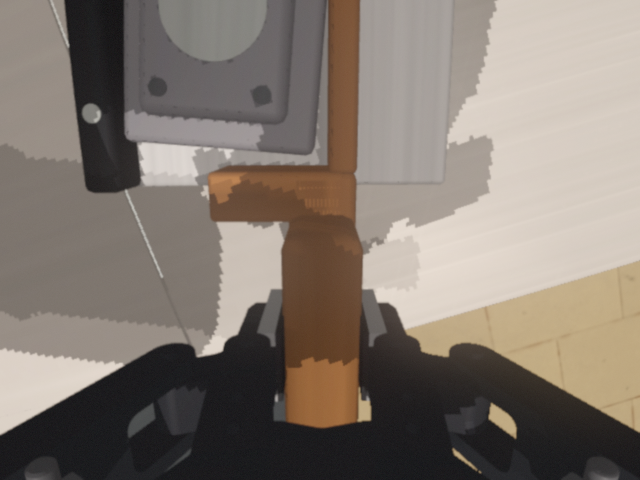

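Wrist view: the sled's near-left corner at (125,140) is about at the rail (edge ~x 133), and it is still turned a few degrees. The wing touches it at the tip. I'll keep pressing.

Emit:
{"op": "drive_tool", "data": {
  "commands": [
    [[0, -1, 0, 0], [0, -2, 0, 0], [0, -3, 0, 0], [0, -4, 0, 0], [0, -5, 0, 0], [0, -6, 0, 0], [0, -7, 0, 0], [0, -7, 0, 0], [0, -7, 0, 0], [0, -7, 0, 0]]
  ]
}}

```text
clock: 12.85
ee_pos: [361.3, -318.6, 51.2]
eef_rot: [0.001, 0.989, -0.149, 0.001]
ft_force: [0.8, -0.9, -2.1]
grip_width: 0.273
```

```bash
python3 - <<'E'
from h import *
st();c=get_calibration("wrist");im=capture("wrist");cv2.imwrite("pics/w6.png",im[:,:,::-1])
E
```

```text
slicer xy -194.9 -12.8 z 51.2 yaw rel -0.003 F 1.0 -0.6 -2.1 t 12.85
```

View pics/w6.png

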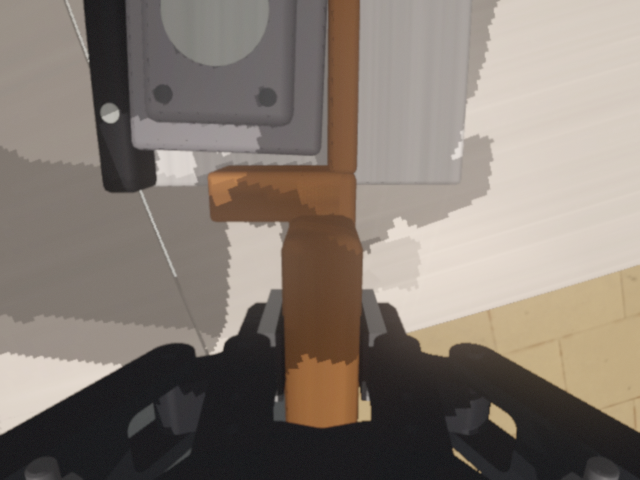

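The sled is nearly straight and at the rail: its left edge at x~132 and the rail's top edge at ~134 coincide. I'll press a bit harder to close the remaining slack.

Emit:
{"op": "drive_tool", "data": {
  "commands": [
    [[0, -0.5, 0, 0], [0, -1, 0, 0], [0, -1.5, 0, 0], [0, -2, 0, 0], [0, -2.5, 0, 0], [0, -3, 0, 0], [0, -3, 0, 0], [0, -3, 0, 0], [0, -3, 0, 0], [0, -3, 0, 0]]
  ]
}}

```text
clock: 14.15
ee_pos: [362.6, -316.2, 51.4]
eef_rot: [0.001, 0.989, -0.149, 0.001]
ft_force: [0.5, -5.9, -3.1]
grip_width: 0.268
```

```bash
python3 -c "
from h import *
st()"
```

```text
slicer xy -194.4 -10.2 z 51.4 yaw rel -0.003 F 2.2 -5.5 -3.1 t 14.15
```

Emit:
{"op": "drive_tool", "data": {
  "commands": [
    [[3, -0.7, 0, 0], [7, -0.7, 0, 0], [11, -0.7, 0, 0], [15, -0.7, 0, 0], [19, -0.7, 0, 0], [24, -0.7, 0, 0], [29, -0.7, 0, 0], [34, -0.7, 0, 0], [38, -0.7, 0, 0], [40, -0.7, 0, 0]]
  ]
}}

```text
clock: 15.4
ee_pos: [393.8, -325.8, 50.2]
eef_rot: [-0.0, 0.989, -0.149, -0.007]
ft_force: [-12.4, -4.4, 4.0]
grip_width: 0.269
```

```bash
python3 -c "
from h import *
st()
im=capture('wrist');cv2.imwrite('pics/w7.png',im[:,:,::-1])"
```

```text
slicer xy -161.7 -10.3 z 50.2 yaw rel -0.004 F -10.6 -7.8 4.0 t 15.4
```

View pics/w7.png

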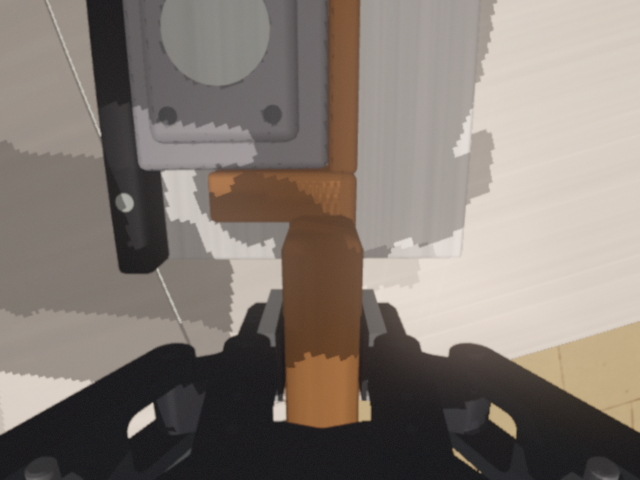

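The nose is seated: heel flush behind, wing flush along the right side, left edge on the rail. I'll feed on.

Emit:
{"op": "drive_tool", "data": {
  "commands": [
    [[6, -0.7, -1, 0], [11, -0.7, -1, 0], [16, -0.7, -1, 0], [21, -0.7, -1, 0], [26, -0.7, -1, 0], [31, -0.7, -1, 0], [36, -0.7, -1, 0], [41, -0.7, -1, 0], [46, -0.7, -1, 0], [51, -0.7, -1, 0]]
  ]
}}

```text
clock: 16.7
ee_pos: [436.9, -338.9, 50.4]
eef_rot: [-0.001, 0.989, -0.149, -0.013]
ft_force: [-10.7, -1.2, 7.9]
grip_width: 0.267
```

```bash
python3 -c "
from h import *
st()"
```

```text
slicer xy -116.6 -10.3 z 50.4 yaw rel -0.004 F -9.9 -4.2 7.9 t 16.7
```

Emit:
{"op": "drive_tool", "data": {
  "commands": [
    [[6, -0.7, -1, 0], [11, -0.7, -1.5, 0], [16, -0.7, -1.5, 0], [21, -0.7, -1.5, 0], [26, -0.7, -1.5, 0], [31, -0.7, -1.5, 0], [36, -0.7, -1.5, 0], [41, -0.7, -1.5, 0], [46, -0.7, -1.5, 0], [51, -0.7, -1.5, 0]]
  ]
}}

```text
clock: 17.95
ee_pos: [481.5, -352.4, 50.8]
eef_rot: [-0.002, 0.989, -0.149, -0.018]
ft_force: [-10.3, 0.9, 7.7]
grip_width: 0.267
```

```bash
python3 -c "
from h import *
st();s,R=pose();print(R.round(3))
im=capture('side');cv2.imwrite('pics/s8.png',cv2.resize(im[280:415,290:470],(720,540),interpolation=cv2.INTER_CUBIC)[:,:,::-1])"
```

```text
slicer xy -70.1 -10.2 z 50.8 yaw rel -0.004 F -10.1 -2.2 7.7 t 17.95
[[ 0.955 -0.294 -0.035]
 [-0.294 -0.956  0.01 ]
 [-0.036  0.001 -0.999]]
```

View pics/s8.png

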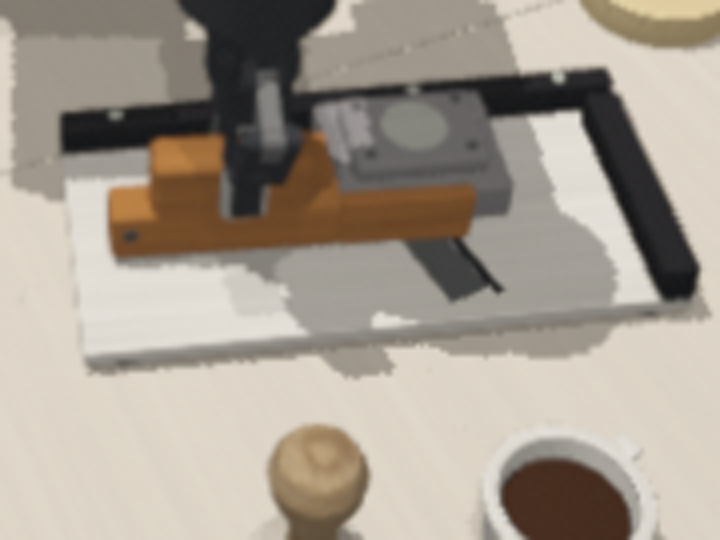

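The sled is past the middle, on the rail, with the stick seated. The side-press force is dropping, so I'll add a little.

Emit:
{"op": "drive_tool", "data": {
  "commands": [
    [[6, -1, -1, 0], [11, -1.3, -1.5, 0], [16, -1.3, -2, 0], [21, -1.3, -2, 0], [26, -1.3, -2.5, 0], [31, -1.3, -2.5, 0], [36, -1.3, -2.5, 0], [41, -1.3, -3, 0], [46, -1.3, -3, 0], [51, -1.3, -3, 0]]
  ]
}}

```text
clock: 19.25
ee_pos: [526.7, -366.0, 52.2]
eef_rot: [-0.003, 0.989, -0.149, -0.023]
ft_force: [-9.9, -1.2, 6.6]
grip_width: 0.27
```

```bash
python3 -c "
from h import *
st();s,R=pose();print(R[2].round(3))"
```

```text
slicer xy -22.8 -10.0 z 52.2 yaw rel -0.003 F -9.1 -4.0 6.6 t 19.25
[-0.046  0.001 -0.999]
```

Emit:
{"op": "drive_tool", "data": {
  "commands": [
    [[5, -0.8, 0, 0], [8, -0.8, -0.5, 0], [11, -0.8, -0.5, 0], [13, -0.8, -0.5, 0], [15, -0.8, -0.5, 0], [17, -0.8, -0.5, 0], [19, -0.8, -0.5, 0], [21, -0.8, -0.5, 0], [21, -0.8, -0.5, 0], [21, -0.8, -0.5, 0]]
  ]
}}

```text
clock: 20.5
ee_pos: [535.4, -368.7, 51.6]
eef_rot: [-0.005, 0.988, -0.149, -0.036]
ft_force: [-22.4, 5.3, 14.5]
grip_width: 0.27
```

```bash
python3 -c "
from h import *
st();s,R=pose();print(R[2].round(3))"
```

```text
slicer xy -13.8 -10.1 z 51.6 yaw rel -0.004 F -23.0 -1.4 14.5 t 20.5
[-0.072  0.    -0.997]
```

The x force rose from 9 to 23 N while progress halted, so the stop is met. I'll back the stick off a few mm to unload it, then check both cameras.

Emit:
{"op": "drive_tool", "data": {
  "commands": [
    [[-1, 0, 0, 0], [-2, 0, 0, 0], [-3, 0.5, 0, 0], [-4, 1, 0, 0], [-5, 1.5, 0, 0], [-6, 2, 0, 0], [-7, 2, 0, 0], [-8, 2, 0, 0], [-8, 2, 0, 0], [-8, 2, 0, 0]]
  ]
}}

```text
clock: 21.75
ee_pos: [527.2, -368.4, 52.3]
eef_rot: [-0.005, 0.988, -0.149, -0.036]
ft_force: [1.8, -0.9, 2.2]
grip_width: 0.27
```

```bash
python3 - <<'E'
from h import *
st();s,R=pose();print(R[2].round(3))
a=capture("scene");b=capture("side");w=capture("wrist")
r=lambda i,x,y,w,h:cv2.resize(i[y:y+h,x:x+w],(400,300),interpolation=cv2.INTER_CUBIC)
cv2.imwrite("pics/c9.png",np.vstack([np.hstack([r(a,400,215,140,105),r(b,350,280,140,105)]),np.hstack([cv2.resize(w,(400,300)),r(a,380,225,160,120)])])[:,:,::-1])
H=OS+85*EX+20*EY
print(proj(get_calibration("scene"),[*H,52]),proj(get_calibration("side"),[*H,52]))
E
```

```text
slicer xy -21.7 -12.3 z 52.3 yaw rel -0.004 F 2.0 -0.3 2.2 t 21.75
[-0.072  0.    -0.997]
[473.03501497 242.38589963] [421.58716141 309.60880025]
```

View pics/c9.png

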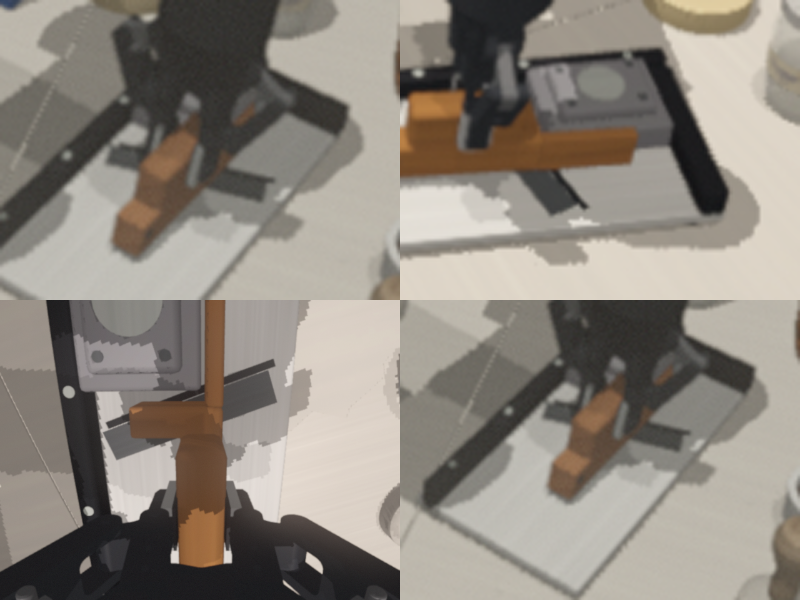

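The side view has the sled's circle at (420.4,309.4) against a predicted home of (421.6,309.6). The sled is square in the rail/stop corner, and the stick is clear of it by about 8 mm. Next I lower the stick, release it and retract.

Emit:
{"op": "drive_tool", "data": {
  "commands": [
    [[0, 0, 0.5, 0], [0, 0, 1, 0], [0, 0, 1.5, 0], [0, 0, 2, 0], [0, 0, 2.5, 0], [0, 0, 3, 0], [0, 0, 3, 0], [0, 0, 3, 0], [0, 0, 3, 0], [0, 0, 3, 0]]
  ]
}}

```text
clock: 23.15
ee_pos: [526.5, -368.3, 50.4]
eef_rot: [-0.005, 0.988, -0.149, -0.036]
ft_force: [-2.2, 1.7, 8.5]
grip_width: 0.264
```

Emit:
{"op": "drive_tool", "data": {
  "commands": [
    [[0, 0, 0, 0], [0, 0, 0, 0], [0, 0, 0, 0], [0, 0, 0, 0], [0, 0, 0, 0], [0, 0, 0, 0], [0, 0, 0, 0], [0, 0, 0, 0], [0, 0, 0, 0], [0, 0, 0, 0]]
  ],
  "grip": 0.65
}}

```text
clock: 24.4
ee_pos: [526.4, -368.3, 50.4]
eef_rot: [-0.005, 0.988, -0.149, -0.036]
ft_force: [0.2, 0.6, 0.5]
grip_width: 0.647
```

Emit:
{"op": "drive_tool", "data": {
  "commands": [
    [[0, 0, -10, 0], [0, 0, -25, 0], [0, 0, -45, 0], [0, 0, -70, 0], [0, 0, -100, 0], [-20, 0, -130, 0], [-50, 0, -150, 0], [-80, 0, -160, 0], [-100, 0, -160, 0], [-100, 0, -160, 0]]
  ]
}}

```text
clock: 25.65
ee_pos: [441.6, -342.3, 219.4]
eef_rot: [-0.005, 0.988, -0.149, -0.035]
ft_force: [0.2, -0.3, 0.8]
grip_width: 0.648
```

```bash
python3 - <<'E'
from h import *
st()
c=get_calibration("side");b=capture("side");w=capture("wrist")
cv2.imwrite("pics/f_side.png",b[:,:,::-1]);cv2.imwrite("pics/f_wrist.png",w[:,:,::-1])
h=cv2.cvtColor(b,cv2.COLOR_RGB2HSV)
m=((h[...,0]>5)&(h[...,0]<20)&(h[...,1]>140)).astype(np.uint8);m[:280]=0;m[370:]=0;m[:,:300]=0;m[:,470:]=0
y,x=np.where(m);print("stick bbox",x.min(),x.max(),y.min(),y.max(),len(x))
for xx in range(x.min()+2,x.max(),12):
    yy=y[x==xx];print(xx,yy.min(),yy.max(),end=" | ")
print()
# expected silhouette if flat on deck at origin slicer (-21.7,-12.3)
P=lambda X,Y,Z:proj(c,[*(OS+X*EX+Y*EY),Z]).round(1)
for n,X,Z in[("rear bot",-65,0),("rear top30",-65,30),("grip rear top",-45,62),("grip front top",35,62),("tip bot",117,0),("tip top",117,30)]:print(n,P(-21.7+X,-12.3-12,16+Z))
# sled circle: bright blob in the dark top
g=cv2.cvtColor(b,cv2.COLOR_RGB2GRAY);t=g[300:320,405:437];print(t[::2,::2])
E
```

```text
slicer xy -111.2 -12.1 z 219.4 yaw rel -0.004 F 0.3 -0.2 0.8 t 25.65
stick bbox 342 431 312 343 1751
344 328 343 | 356 314 342 | 368 313 341 | 380 314 340 | 392 313 339 | 404 328 338 | 416 327 337 | 428 326 336 | 
rear bot [341.3 345.5]
rear top30 [341.6 335.2]
grip rear top [352.3 322.8]
grip front top [393.5 319.3]
tip bot [430.5 337.4]
tip top [432.7 327.1]
[[ 53  43  40  38  35  34  36  37  43  49  53  65 107  83  68  53]
 [ 64  73  78  81  82  89 101 104 102  99  99  98  76  83  96  84]
 [ 72  93  99 100 108 121 130 131 130 121 107  99  99  99  99 127]
 [ 98  99 100 102 127 130 130 130 130 130 129 112 100  99 100 127]
 [ 99 100  99 101 133 133 134 134 134 133 133 131 103 100 100 106]
 [ 97 100 100 101 128 134 133 133 132 132 133 131 103 100 101 101]
 [ 96 101 101 100 108 126 131 131 132 132 132 122 101 101  90  87]
 [ 91  97  93  97 100 102 113 117 123 123 116 102 101 100  90  75]
 [ 86  97  75  83 100 101 101 101 101 102 102 101 101 101 101 100]
 [ 81  96 100 101 102 101 101  99  99  98  96  95  93  91  90  89]]
```

```bash
python3 -c "
from cell import job
print(job.close_job())"
```

```text
the job is handed in; nothing more can be done
None
```

I handed the job in at about 25.7 s of the 58 s allowed; no verdict was reported. I gripped the push stick and pressed the food holder against the rail on the near half, with about 5 N of side force. I then fed it along the rail to the stop, where the push force rose from about 9 to 23 N. After that I backed the stick off about 8 mm, lowered it onto the deck, released it and retracted.

**Food holder:** in the last side picture its centre is at about (420, 309) px, against (421.6, 309.6) predicted for home. That is 1–2 mm. In the view just before release it looked square in the corner of rail and stop.

**Push stick:** its lower edge in the last side picture lies within about 2 px of where it would be if standing flat on the deck. The arm is clear, with the force reading near zero.

**Checks that disagreed:**
- The tool had tilted about 4° nose-down under the push, and it still had that tilt when it let go.
- The stop was met about 4 mm earlier than my slicer estimate, which is within the error of that estimate plus the tilt.
- I had used all 12 picture views by the end, so the checks after release are numbers only.

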